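# Line up the sample cups and put the kit away

### The job

Raise the top tray of the kit case, take out the straightedge and with its edge push every sample cup in the loading lane under the clear cover until they all stand upright in one straight row against the stop rail; do not touch the cups with the gripper itself. Then lay the straightedge flat in the compartment under the tray again, put the steel reference standards from the bench in there too, and lower the tray until it is closed. Leave everything else on the bench where it is.

Things in the scene. Friction and masses are not known exactly. Their poses are not given: they have to be found in the camera images.
- cup1_mid (a point): Sample cup: closed white plastic cylinder, 32 mm across, 26 mm tall, about 40 g, stands upright on the bench inside the loading lane. Point: its centre, 13 mm up. Three to five of the five cups are present.
- cup2_mid (a point): Sample cup: closed white plastic cylinder, 32 mm across, 26 mm tall, about 40 g, stands upright on the bench inside the loading lane. Point: its centre, 13 mm up. Three to five of the five cups are present.
- cup3_mid (a point): Sample cup: closed white plastic cylinder, 32 mm across, 26 mm tall, about 40 g, stands upright on the bench inside the loading lane. Point: its centre, 13 mm up. Three to five of the five cups are present.
- cup4_mid (a point): Sample cup: closed white plastic cylinder, 32 mm across, 26 mm tall, about 40 g, stands upright on the bench inside the loading lane. Point: its centre, 13 mm up. Three to five of the five cups are present.
- cup5_mid (a point): Sample cup: closed white plastic cylinder, 32 mm across, 26 mm tall, about 40 g, stands upright on the bench inside the loading lane. Point: its centre, 13 mm up. Three to five of the five cups are present.
- standard1_mid (a point): Reference standard: plain solid steel cylinder, 30 mm across, 22 mm tall, 120 g, stands upright on the bench between case and lane (or in the case). Point: its centre, 11 mm up. One or both are present.
- standard2_mid (a point): Reference standard: plain solid steel cylinder, 30 mm across, 22 mm tall, 120 g, stands upright on the bench between case and lane (or in the case). Point: its centre, 11 mm up. One or both are present.
- lane: Fixed loading lane, open towards the robot. Origin: middle of the near face of its stop rail, at bench level; x away from the robot, y left along the rail, z up. Rail and side guides are 18 mm high; the guides (10 mm thick, inner faces at y = +-150 mm) run 170 mm from the rail towards the robot. The cups stand on the bench; one touching the rail has its centre at x = -16 mm.
- lane_cover (a point): Middle of the near lower edge of the lane's clear cover, 50 mm above the bench. The cover is 5 mm thick and roofs the last 58 mm before the rail, over the lane's whole width, on walls at its two ends. Axes as the lane's. The gripper does not fit under it; cups and straightedge do.
- case: Fixed grey kit case, 160 x 300 mm (its x by y), 66 mm high, walls and floor 5 mm: the compartment is 150 x 290 mm inside, its floor 5 mm above the bench. Origin: centre of its underside; z up, x roughly away from the robot. The closed top tray covers it; the raised tray leaves it all open from above and hangs behind it (from x = 102 mm on, underside 106 mm above the bench).
- tray_arm (a joint): Angle q of the tray's 120 mm swing arms: 0 closed, 1.66 fully raised (stop). The tray stays level and moves on an arc in the case's x-z plane: from closed by 120*(cos 0.524 - cos(0.524+q)) mm in x and 120*(sin(0.524+q) - sin 0.524) mm in z. Beyond q = 1.05 its weight carries it slowly on to the stop, below that slowly shut (damped hinge; up to 6 N at 0.5 rad/s).
- tray_handle (a point): Centre of the tray's black handle bar, 12 x 12 mm in section, 90 mm long along the case's y, with a leg near each end; closed, it is 124 mm above the bench over the middle of the case. Axes as the case's. Fingers can reach 40 mm below this point. Tray: 142 x 296 mm, walls 30 mm high, rim 26 mm below this point, 0.3 kg.
- edge_grip (a point): Straightedge: flat aluminium bar 240 mm long (its y), 18 mm deep, 10 mm thick, on a stem with an upright black grip (14 mm thick in x, 60 mm in y, 52 mm high); 0.25 kg. Point: in the grip, 34 mm above the underside; x points to the straight front edge, 70 mm ahead; the rear end is 18 mm behind. It starts flat on the compartment's floor under the tray, front edge to the case's +x.
- vial: Bystander, leave alone: small amber vial, 22 mm across, 45 mm tall, near the standards. Origin: centre of its underside.
- wash_bottle: Bystander, leave alone: white bottle, 64 mm across, 150 mm tall, beyond the lane. Origin: centre of its underside.
- beaker: Bystander, leave alone: glass beaker, 70 mm across, 85 mm tall, beyond the lane. Origin: centre of its underside.
- jar: Bystander, leave alone: white jar, 60 mm across, 60 mm tall. Origin: centre of its underside.
- mouse: Bystander, leave alone: black computer mouse, 64 mm across, 34 mm tall. Origin: centre of its underside.
- block: Bystander, leave alone: steel block 50 x 50 x 30 mm. Origin: centre of its underside.
- dish: Bystander, leave alone: shallow glass dish, 90 mm across, 18 mm high. Origin: centre of its underside.

How it is judged:
By the outcome, as a careful person would: the job done as asked, in the order asked, and still so for the second after the job is handed in, with the robot touching nothing.
Of cup1, cup2, cup3, cup4, cup5 only 3 to 5 are there at a start; the rules pass over those that are not, and their reading is None.
Of standard1, standard2 only 1 to 2 are there at a start; the rules pass over those that are not, and their reading is None.
At some moment in a run one of cup1, cup2, cup3, cup4, cup5, standard1, standard2 may be knocked a few centimetres aside while the robot is not near it.
Once in a run the grip may slacken for a moment while it holds something.
It also fails if it takes over 210 s, if anything falls off the work surface, if the arm or the gripper's body presses on something with over 40 N, if the wrist force passes 120 N, or if a joint passes its speed limit or range.

### The arm

A 6-joint arm with a two-finger parallel gripper is mounted at the origin on the work surface. World frame = base frame: x ahead of the robot, y to its left, z up, the work surface at z = 0. Lengths are in m, angles in rad, forces in N, time in s.
With the tool pointing down it reaches from about 0.35 to 0.775 m from the base axis. Payload 7.3 kg.
Tool frame: the origin (TCP) lies on the centre line of the jaws, within the pads' length; the fingertips stand 17 mm ahead of it and the grasp point (between the pads) lies 2 mm behind it (robot.tcp_to_tips is the distance from the TCP to the fingertips, in m); z points along the fingers, y is the line along which they close (so a half turn about z gives the same grasp; the last joint's range is limited). The gripper opens to 92 mm and grips with 3 to 60 N. Pads are 19 mm wide; open, the fingers measure 130 mm over their backs; the gripper's body (75 mm by 190 mm) begins 47 mm behind the grasp point.
Start: joints at [1.078, 0.342, 1.524, -0, 1.275, -0.146], TCP at [0.178, 0.494, 0.219] pointing down, gripper open.
Joint ranges: [-2.53, 2.53], [-0.77, 2.02], [0.04, 2.7], [-1, 4.14], [0.28, 2.66], [-3.11, 3.11]. Speed limits (rad/s): [2.57, 2.57, 3.14, 3.14, 3.14, 3.14].

### API

Orientations are given as [roll, pitch, yaw] about the fixed x, y, z axes, in that order (R = Rz(yaw) Ry(pitch) Rx(roll)).
In Python, from cell import robot gives the robot as it stands. The module is installed in compiled form; this text tells all that it offers.
- The arm moves only by the tool carry_out, never from a script. Its argument "commands" is a list of rows, each a list of 3 entries, a list of its own where there are three numbers: the shift along the tool's x, y, z in m, then the turn about the tool's z in rad, then the opening, from 0 (shut) to 1 (fully open). In form: [[[dx, dy, dz], yaw, claw], ...]. A call has 1 to 20 rows; each row shifts and turns the commanded pose from where the row before left it, along the tool's axes as they then stand; what a row does not reach is not made up. A row lasts 1/8 s, in which the tool goes at most 62.5 mm and 10.7 degrees, less where a joint would pass 70% of its speed; a pose out of reach is approached as far as the arm can. A call is refused whole if a number of a shift passes 0.0625 or a number of a turn 0.188, either way. A call with a gripper value outside its range is refused whole. The fingers move at their own pace and stop on an object; "newtons" is the grip in N (left out, the last holds). Time passes only in rows, so rows that do not move let the fingers close. It gives the time, the measured TCP pose, the force, the opening and the grip force at its end, in the units of the state.
- robot.observe(): the state, without advancing time (a new reading comes with each control period).
- robot.read_camera(name): name is "scene" or "top" or "wrist"; returns a dict with "pixels" (400x640x3 uint8, red, green, blue), "fx", "fy", "cx", "cy" (pixels), "view" (4x4, takes a point from world to camera coordinates); the wrist camera has in their place "T_tool_cam" (4x4, takes a point from camera to tool coordinates, whose origin is the TCP and whose axes are the flange's). Camera axes: x right, y up, looking along -z (the intrinsics and any distortion apply to the point x, -y, -z); pixel columns grow to the right and rows downward; lengths in m; the calibration is good to about 2 mm. A picture is of the moment at which its call begins: read the wrist's pose just before it. There is no depth.
- robot.hand_in(): hands the job in; it is judged then, once.
Trained networks look in a picture, given as the dict that the camera call returned (one of the last four; its "shot" number tells which), for a name from the list of things; names that differ only in an ending like _2 or _b are one class to them, and where a whole thing is asked for, a point or a joint stands for the part that bears it (a point fixed in the world has none). Each returns a list of dicts, best first, with "p" (0 to 1); they miss things now and then, are a little off and sometimes report something else, mostly with a low value. They report only what shows in the picture. A call takes as long as a camera call.
- robot.find_in(picture, name): "at" ([column, row] in pixels, amid what is visible of it).
- robot.tip_of(picture, name): "at" ([column, row] in pixels: a listed point, or the origin of a listed thing).
The state is a dict: "time": time; "qpos": joint angles; "qvel": joint speeds; "joint_efforts": joint torques, N m; "tool_pos": TCP position; "tool_rot": TCP orientation; "contact_force": force on the tool from outside, world axes, zero at the start; "torque": the same for the moment, N m; "opening": finger opening in m; "grip_force": force on a finger pad.
Only numpy, scipy, OpenCV 4.12 (cv2) and the standard library are available. Lean on these libraries where they do the work, as an engineer would, in place of code of your own. Each camera call takes 0.05 s, during which the arm holds its last target. There are 200 camera calls.

## Working session

There is one attempt and no reset: what is moved stays moved. The work goes in short steps, Python scripts to look and compute and a tool call to move; the robot and the scene stay as the last step left them, time stands still between calls to the robot, and variables do not carry over. Pictures are saved under pics/ and viewed, at most 14 in all, crops included, and the job is handed in when it is done.

Besides the shell and the picture viewer there is one more tool, called after "Emit:" in YAML: its name, and indented under it one key for each argument. carry_out: Moves the arm, as the interface text tells. Its arguments: {"type":"object","properties":{"commands":{"type":"array"},"newtons":{"type":"number"}},"required":["commands"]}

```bash
mkdir -p pics
cat > h.py <<'E'
import numpy as np, cv2
from cell import robot
from scipy.spatial.transform import Rotation as R
def shot(n): return robot.read_camera(n)
def save(p,f): cv2.imwrite('pics/'+f,p['pixels'][:,:,::-1])
def T_tool():
    s=robot.observe(); T=np.eye(4); T[:3,:3]=R.from_euler('xyz',s['tool_rot']).as_matrix(); T[:3,3]=s['tool_pos']; return T
def cam2world(p,T=None):
    return T@p['T_tool_cam'] if 'T_tool_cam' in p else np.linalg.inv(p['view'])
def topl(p,uv,z,T=None):
    M=cam2world(p,T); d=np.array([(uv[0]-p['cx'])/p['fx'],-(uv[1]-p['cy'])/p['fy'],-1]); d=M[:3,:3]@d; o=M[:3,3]
    return o+d*(z-o[2])/d[2]
def proj(p,X,T=None):
    c=np.linalg.inv(cam2world(p,T))@np.r_[X,1]; return np.array([p['cx']+p['fx']*c[0]/-c[2],p['cy']-p['fy']*c[1]/-c[2]])
E
python3 - <<'E'
from h import *
for n in ['scene','top']:
    p=shot(n); save(p,n+'0.png'); print(n,[k for k in p if k not in('pixels',)], p['fx'],np.round(np.linalg.inv(p['view'])[:3],3).tolist())
    for nm,z in [('lane',0),('lane_cover',.05),('case',0),('tray_handle',.124),('cup1_mid',.013),('standard1_mid',.011),('vial',0),('jar',0),('mouse',0),('block',0),('dish',0),('beaker',0),('wash_bottle',0)]:
        for r in robot.tip_of(p,nm)[:7]:
            if r['p']>.15: print(nm,round(r['p'],2),np.round(r['at']),np.round(topl(p,r['at'],z),4)[:2])
print(robot.observe())
E
```

```text
scene ['fx', 'fy', 'cx', 'cy', 'view', 'shot'] 385.2533861730646 [[0.781, -0.44, 0.443, 1.012], [0.624, 0.553, -0.551, -0.473], [-0.003, 0.708, 0.707, 0.814]]
lane 0.89 [372. 218.] [0.6632 0.2078]
lane_cover 0.72 [353. 195.] [0.5913 0.2079]
lane_cover 0.46 [197. 294.] [ 0.4999 -0.2775]
tray_handle 0.96 [181. 266.] [ 0.4684 -0.2748]
cup1_mid 0.54 [324. 222.] [0.5694 0.1004]
standard1_mid 0.59 [253. 227.] [ 0.4258 -0.0343]
standard1_mid 0.5 [349. 291.] [ 0.7533 -0.0368]
vial 0.62 [309. 271.] [ 0.6357 -0.0445]
jar 0.86 [349. 295.] [ 0.7567 -0.0377]
mouse 0.76 [368. 150.] [0.4774 0.4691]
mouse 0.39 [196. 291.] [ 0.4597 -0.2614]
block 0.63 [328. 146.] [0.3515 0.4015]
block 0.54 [310. 270.] [ 0.6357 -0.0421]
dish 0.55 [322. 331.] [ 0.7621 -0.1511]
beaker 0.91 [410. 209.] [0.7303 0.3069]
beaker 0.24 [282. 239.] [ 0.5107 -0.0101]
beaker 0.16 [309. 269.] [ 0.6332 -0.0406]
wash_bottle 0.96 [380. 260.] [0.7595 0.0968]
top ['fx', 'fy', 'cx', 'cy', 'view', 'shot'] 414.3618856199127 [[-0.018, 0.992, -0.121, 0.443], [-1.0, -0.017, 0.013, 0.101], [0.011, 0.122, 0.993, 1.199]]
lane 0.59 [281. 178.] [
[... 644 characters left out ...]
{'time': 1.4, 'qpos': array([ 1.07800216e+00,  3.42018565e-01,  1.52406013e+00, -2.10966174e-05,
        1.27538243e+00, -1.46010575e-01]), 'qvel': array([ 6.04893743e-04, -5.85800246e-04,  9.83483104e-07, -2.19755663e-04,
       -3.65570090e-04,  5.02896316e-04]), 'joint_efforts': array([ 1.79722585e-03, -4.31122541e+01, -2.44482672e+01,  7.20361364e-02,
        4.81336867e-02, -4.08791337e-06]), 'tool_pos': array([0.17844537, 0.49378903, 0.21944481]), 'tool_rot': array([3.14146547e+00, 3.91044207e-05, 2.79481520e+00]), 'contact_force': array([-0.27406071,  0.66537043,  0.37450356]), 'torque': array([-0.00084737,  0.03670214, -0.03745183]), 'grip_force': 0.0, 'opening': 0.09163756451993792}
```

Run:
```python
import cv2
a=cv2.imread('pics/top0.png'); c=a[110:310,170:510]; cv2.imwrite('pics/top0c.png',cv2.resize(c,None,fx=2.35,fy=2.35,interpolation=cv2.INTER_CUBIC))
```

```text
(no output)
```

View pics/top0c.png

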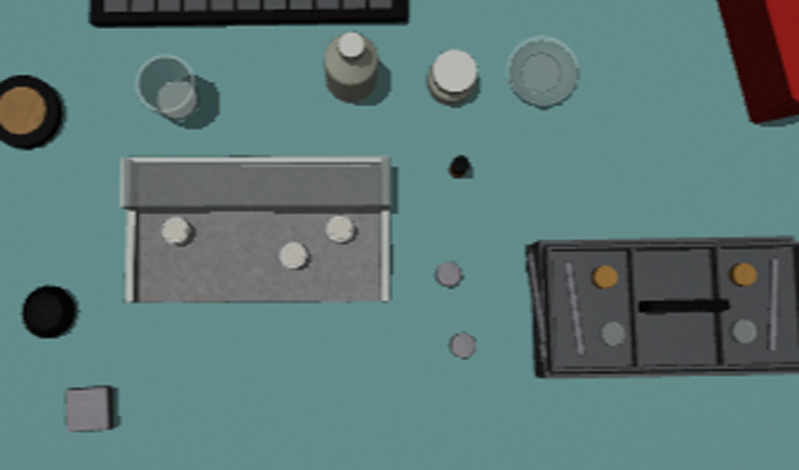

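View pics/scene0.png

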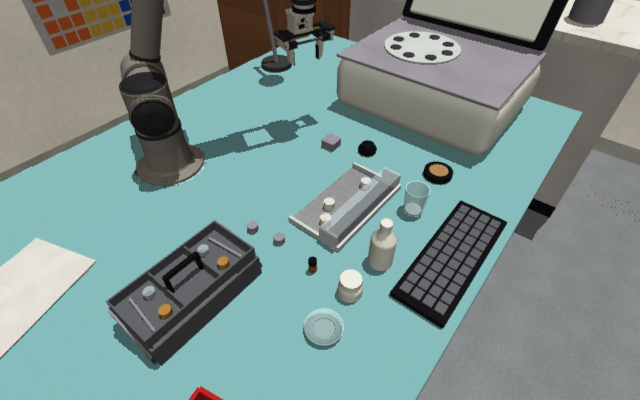

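Three cups (crop 177,230; 341,229; 293,255), two standards (448,274; 463,345), vial (460,166); handle runs from (640,307) to (729,304), and the lane guides end near (131,301) and (385,301).

Run:
```python
from h import *
p=shot('top')
def W(c,z): return np.round(topl(p,(170+c[0]/2.35,110+c[1]/2.35),z),4)[:2]
for n,c,z in [('cupA',(177,230),.026),('cupB',(293,255),.026),('cupC',(341,229),.026),('s1',(448,274),.022),('s2',(463,345),.022),('h0',(640,307),.13),('h1',(729,304),.13),('g0',(131,300),.018),('g1',(385,300),.018),('cov0',(122,207),.055),('cov1',(390,208),.055),('caseNR',(545,376),.066),('caseFL',(528,243),.098),('trayNL',(546,375),.098)]: print(n,W(c,z))
```

```text
cupA [0.5665 0.3056]
cupB [0.5338 0.1659]
cupC [0.5643 0.1075]
s1 [ 0.5078 -0.0209]
s2 [ 0.4224 -0.0364]
h0 [ 0.462  -0.2194]
h1 [ 0.4635 -0.3176]
g0 [0.4834 0.362 ]
g1 [0.4779 0.0558]
cov0 [0.5918 0.3655]
cov1 [0.5853 0.0489]
caseNR [ 0.3861 -0.1247]
caseFL [ 0.5372 -0.1052]
trayNL [ 0.3888 -0.1195]
```

Emit:
carry_out:
  commands:
    - [[0,0,0],0.175,1]
    - [[0,0,0],0.175,1]
    - [[0,0,0],0.175,1]
    - [[0,0,0],0.175,1]
    - [[0,0,0],0.175,1]
    - [[0,0,0],0.175,1]
    - [[0,0,0],0.174,1]
    - [[0,0.045,0],0,1]
    - [[0,0.045,0],0,1]
    - [[0,0.045,0],0,1]
    - [[0,0.045,0],0,1]
    - [[0,0.045,0],0,1]
    - [[0,0.045,0],0,1]
    - [[-0.05,0,-0.005],0,1]
    - [[-0.05,0,-0.005],0,1]
    - [[-0.05,0,-0.005],0,1]
    - [[-0.05,0,-0.005],0,1]
    - [[-0.05,0,-0.005],0,1]
    - [[-0.05,0,-0.005],0,1]
    - [[-0.05,0,-0.005],0,1]

```text
time: 3.95
tool_pos: [0.4483, 0.1422, 0.2547]
tool_rot: [3.141, -0.0, 1.571]
contact_force: [-0.5, 0.5, 0.1]
opening: 0.0917
grip_force: 0.0
```

Emit:
carry_out:
  commands:
    - [[-0.05,0,-0.005],0,1]
    - [[-0.05,0,-0.005],0,1]
    - [[-0.05,0,-0.005],0,1]
    - [[-0.05,0,-0.005],0,1]
    - [[-0.05,0,-0.005],0,1]
    - [[-0.05,0,-0.005],0,1]
    - [[-0.05,0,-0.005],0,1]
    - [[-0.06,0,0],0,1]
    - [[0,0,0],0,1]
    - [[0,0,0],0,1]

```text
time: 5.2
tool_pos: [0.4482, -0.2658, 0.2891]
tool_rot: [-3.141, -0.001, 1.57]
contact_force: [-0.1, 1.2, -0.5]
opening: 0.0917
grip_force: 0.0
```

Run:
```python
from h import *
T=T_tool(); print(np.round(T,3)[:3].tolist()); p=shot('wrist'); print(np.round(p['T_tool_cam'],3).tolist(),p['fx']); save(p,'w1.png')
for nm,z in [('tray_handle',.124),('case',0)]:
  for r in robot.tip_of(p,nm)[:3]: print(nm,round(r['p'],2),np.round(r['at']),np.round(topl(p,r['at'],z,T),4))
print(proj(p,[.463,-.268,.124],T))
```

```text
[[0.001, 1.0, -0.0, 0.448], [1.0, -0.001, 0.001, -0.266], [0.001, -0.0, -1.0, 0.289]]
[[-0.0, 0.957, 0.289, 0.077], [1.0, 0.001, -0.002, 0.0], [-0.002, 0.289, -0.957, -0.166], [0.0, 0.0, 0.0, 1.0]] 319.42317621493646
tray_handle 0.7 [335. 188.] [ 0.4634 -0.2748  0.124 ]
case 0.59 [334. 166.] [ 0.4669 -0.2749  0.    ]
[334.9672966  181.74671773]
```

View pics/w1.png

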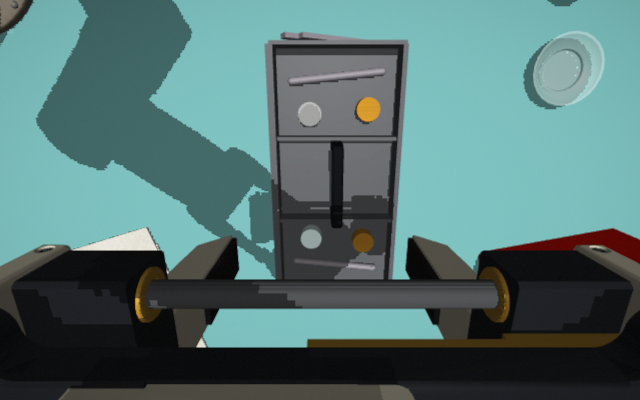

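Run:
```python
import numpy as np
q=np.r_[np.linspace(0,1.65,29)]
x=.12*(np.cos(.524)-np.cos(.524+q)); z=.12*(np.sin(.524+q)-.5003)
# rounded increments without drift
X=np.round(x,4);Z=np.round(z,4)
rows=[[[0,round(a,4),round(-b,4)],0,0] for a,b in zip(np.diff(X),np.diff(Z))]
print(rows)
```

```text
[[[0, np.float64(0.0037), np.float64(-0.006)], 0, 0], [[0, np.float64(0.0041), np.float64(-0.0058)], 0, 0], [[0, np.float64(0.0044), np.float64(-0.0055)], 0, 0], [[0, np.float64(0.0047), np.float64(-0.0053)], 0, 0], [[0, np.float64(0.005), np.float64(-0.005)], 0, 0], [[0, np.float64(0.0053), np.float64(-0.0047)], 0, 0], [[0, np.float64(0.0056), np.float64(-0.0043)], 0, 0], [[0, np.float64(0.0058), np.float64(-0.004)], 0, 0], [[0, np.float64(0.006), np.float64(-0.0037)], 0, 0], [[0, np.float64(0.0063), np.float64(-0.0033)], 0, 0], [[0, np.float64(0.0064), np.float64(-0.003)], 0, 0], [[0, np.float64(0.0066), np.float64(-0.0025)], 0, 0], [[0, np.float64(0.0068), np.float64(-0.0022)], 0, 0], [[0, np.float64(0.0068), np.float64(-0.0017)], 0, 0], [[0, np.float64(0.0069), np.float64(-0.0014)], 0, 0], [[0, np.float64(0.007), np.float64(-0.0009)], 0, 0], [[0, np.float64(0.0071), np.float64(-0.0005)], 0, 0], [[0, np.float64(0.0071), np.float64(-0.0002)], 0, 0], [[0, np.float64(0.007), np.float64(0.0004)], 0, 0], [[0, np.float64(0.0071), np.float64(0.0007)], 0, 0], [[0, np.float64(0.0069), np.float64(0.0011)], 0, 0], [[0, np.float64(0.0069), np.float64(0.0016)], 0, 0], [[0, np.float64(0.0068), np.float64(0.0019)], 0, 0], [[0, np.float64(0.0067), np.float64(0.0023)], 0, 0], [[0, np.float64(0.0065), np.float64(0.0028)], 0, 0], [[0, np.float64(0.0064), np.float64(0.0031)], 0, 0], [[0, np.float64(0.0061), np.float64(0.0035)], 0, 0], [[0, np.float64(0.006), np.float64(0.0038)], 0, 0]]
```

Emit:
carry_out:
  commands:
    - [[-0.004,0.015,0.03],0,1]
    - [[0,0,0.04],0,1]
    - [[0,0,0.04],0,1]
    - [[0,0,0.035],0,1]
    - [[0,0,0.022],0,1]
    - [[0,0,0],0,1]
    - [[0,0,0],0,0]
    - [[0,0,0],0,0]
    - [[0,0,0],0,0]
    - [[0,0,0],0,0]
    - [[0,0,0],0,0]
    - [[0,0,0],0,0]
  newtons: 25

```text
time: 6.85
tool_pos: [0.4634, -0.2703, 0.1224]
tool_rot: [3.142, -0.0, 1.571]
contact_force: [0.4, 0.5, -0.4]
opening: 0.0362
grip_force: 0.0
```

Emit:
carry_out:
  commands:
    - [[0,0,0],0,0]
    - [[0,0,0],0,0]
    - [[0,0,0],0,0]
    - [[0,0,0],0,0]
    - [[0,0,0],0,0]

```text
time: 7.48
tool_pos: [0.4636, -0.2705, 0.1229]
tool_rot: [3.141, 0.001, 1.571]
contact_force: [0.3, 0.3, 5.4]
opening: 0.0005
grip_force: 2.7
```

Emit:
carry_out:
  commands:
    - [[0,0.0037,-0.006],0,0]
    - [[0,0.0041,-0.0058],0,0]
    - [[0,0.0044,-0.0055],0,0]
    - [[0,0.0047,-0.0053],0,0]
    - [[0,0.005,-0.005],0,0]
    - [[0,0.0053,-0.0047],0,0]

```text
time: 8.22
tool_pos: [0.491, -0.2702, 0.155]
tool_rot: [3.142, -0.0, 1.571]
contact_force: [-0.7, 0.1, 0.9]
opening: 0.0005
grip_force: 0.0
```

Run:
```python
from h import *
T=T_tool(); p=shot('wrist'); save(p,'w2.png'); q=shot('scene'); cv2.imwrite('pics/s2.png',cv2.resize(q['pixels'][180:370,90:330,::-1],None,fx=2.5,fy=2.5))
print(proj(p,[.463,-.27,.124],T))
a=np.hstack([cv2.imread('pics/s2.png')[:400],p['pixels'][:,:,::-1]]); cv2.imwrite('pics/c2.png',cv2.resize(a,(800,int(400*800/a.shape[1]))) )
```

```text
[278.32913303 225.72680396]
```

View pics/c2.png

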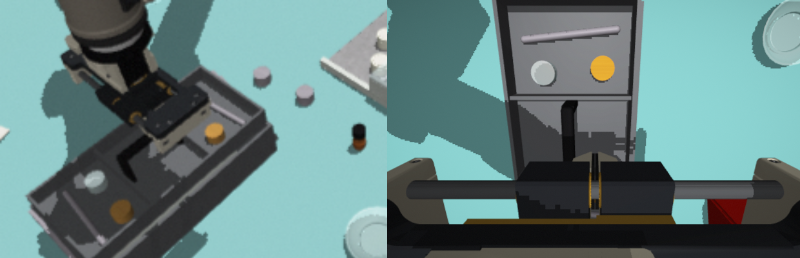

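```bash
python3 - <<'E'
from h import *
p=shot('wrist');T=T_tool(); T1=T.copy(); T1[:3,3]=[.4482,-.2658,.2891]
for z in (.13,.118,.1): print(z,[np.round(topl(p,u,z,T1)[:2],4) for u in [(337,142),(335,227)]],[np.round(topl(p,u,z,T)[:2],4) for u in [(283,156),(285,254)]])
s=shot('scene'); print(robot.observe()['opening'])
for X in ([.463,-.27,.124],[.463,-.225,.124],[.463,-.315,.124],[.463,-.27,.1]): print(proj(s,X))
for q in (p,s):
  for r in robot.tip_of(q,'tray_handle')[:2]: print(r)
g=p['pixels']; print(g[[150,160,180,200,220,240,250]][:,270:296:2].mean(2).astype(int))
E
python3 -c "
import cv2;a=cv2.imread('pics/scene0.png')[210:360,100:270];cv2.imwrite('pics/s0h.png',cv2.resize(a,None,fx=4,fy=4,interpolation=cv2.INTER_CUBIC))"
```

```text
0.13 [array([ 0.4644, -0.2257]), array([ 0.4635, -0.3174])] [array([ 0.4684, -0.2231]), array([ 0.4674, -0.2875])]
0.118 [array([ 0.465 , -0.2271]), array([ 0.464 , -0.3222])] [array([ 0.467, -0.225]), array([ 0.4659, -0.2935])]
0.1 [array([ 0.4659, -0.2291]), array([ 0.4649, -0.3294])] [array([ 0.4648, -0.2278]), array([ 0.4637, -0.3024])]
0.0006481539643340668
[181.16393989 263.81249205]
[197.56616223 250.99316128]
[163.7664308  277.40969973]
[183.90311285 270.20931396]
{'at': [281.7, 230.8], 'p': 0.55}
{'at': [181.8, 268.0], 'p': 0.98}
{'at': [410.1, 212.4], 'p': 0.5}
[[126 126 126 126 126 127 127 126 127 127 126 127 127]
 [127  73  11  10  11  13   9   9  10  10   8   6  25]
 [ 18  22  24  24  25  25  27  22  17  18  65  64 108]
 [ 33  21  25  25  25  26  26  23  19  13  52  63 106]
 [ 45  10  12  12  13  13  11  14  13   9  49  63  63]
 [ 63  21  12  13  12  12  12  11  11  10  14  63  64]
 [ 37  25  14  17  15  17  14  17  19  49  50  50  49]]
```

View pics/s0h.png

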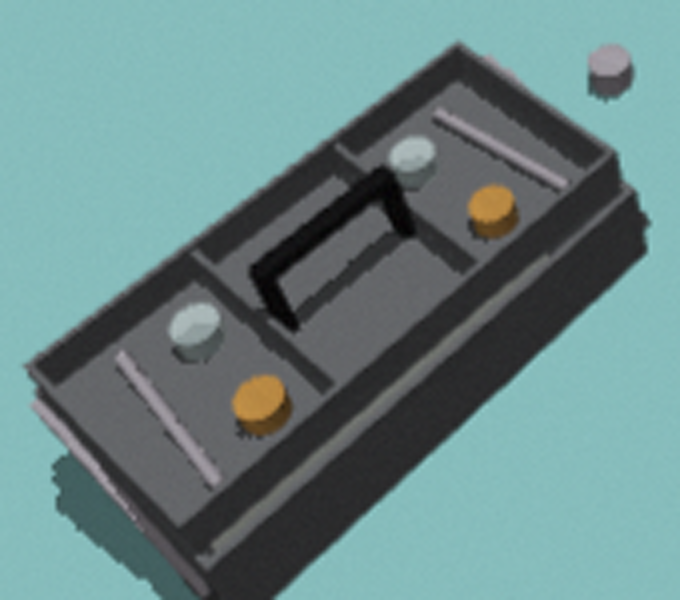

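Run:
```python
from h import *
print(robot.tcp_to_tips)
p=shot('wrist');T=T_tool(); E=np.eye(4)
for X in ([0,.046,.017],[0,-.046,.017],[.0095,-.046,.017],[0.0095,-.046,-.02],[0,0,.017],[0.0095,0.,.017],[-.0095,0,.017]): print(X,np.round(proj(p,X,E)))
cv2.imwrite('pics/w2c.png',cv2.resize(p['pixels'][140:340,180:460,::-1],None,fx=2.8,fy=2.8))
```

```text
0.017
[0, 0.046, 0.017] [395. 234.]
[0, -0.046, 0.017] [246. 234.]
[0.0095, -0.046, 0.017] [245. 220.]
[0.0095, -0.046, -0.02] [228. 246.]
[0, 0, 0.017] [321. 234.]
[0.0095, 0.0, 0.017] [321. 220.]
[-0.0095, 0, 0.017] [321. 248.]
```

View pics/w2c.png

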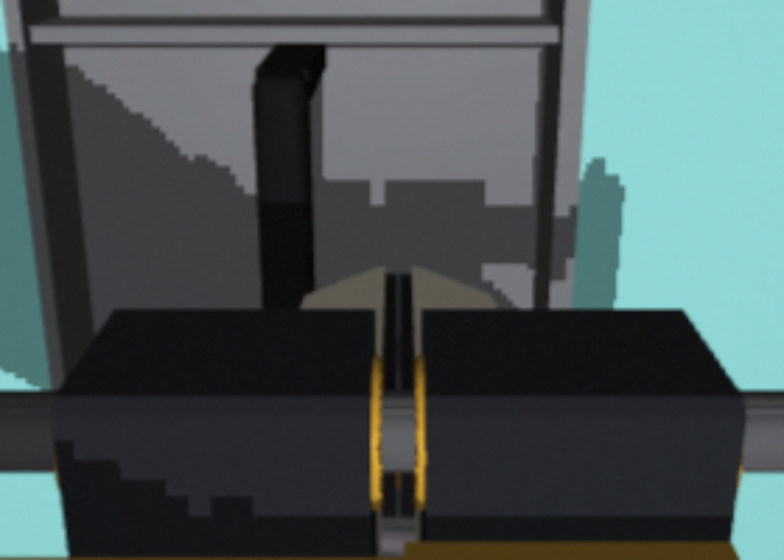

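Emit:
carry_out:
  commands:
    - [[0,-0.025,-0.01],0,1]
    - [[0,0,0],0,0.6]
    - [[0,0,0],0,0.6]
    - [[0,0,0],0,0.6]
    - [[0,0,0],0,0.6]
    - [[0,0,0],0,0.6]
    - [[0,0,0],0,0.6]
    - [[0,0,0],0,0.6]
    - [[0,0,0.019],0,0.6]
    - [[0,0,0.019],0,0.6]
    - [[0,0,0.019],0,0.6]
    - [[0,0,0],0,0.6]
    - [[0,0,0],0,0]

```text
time: 10.2
tool_pos: [0.466, -0.2705, 0.1084]
tool_rot: [3.141, 0.001, 1.571]
contact_force: [-0.7, 0.9, -0.2]
opening: 0.049
grip_force: 0.0
```

Emit:
carry_out:
  commands:
    - [[0,0,0],0,0]
    - [[0,0,0],0,0]
    - [[0,0,0],0,0]
    - [[0,0,0],0,0]
    - [[0,0,0],0,0]
    - [[0,0,0],0,0]
    - [[0,0,0],0,0]

```text
time: 11.08
tool_pos: [0.4643, -0.2702, 0.1078]
tool_rot: [-3.139, -0.0, 1.571]
contact_force: [-5.8, -0.4, 4.3]
opening: 0.0118
grip_force: 25.0
```

Emit:
carry_out:
  commands:
    - [[0,0.0017,-0.006],0,0]
    - [[0,0.0041,-0.0058],0,0]
    - [[0,0.0044,-0.0055],0,0]
    - [[0,0.0047,-0.0053],0,0]
    - [[0,0.005,-0.005],0,0]
    - [[0,0.0053,-0.0047],0,0]
    - [[0,0.0056,-0.0043],0,0]
    - [[0,0.0058,-0.004],0,0]
  newtons: 35

```text
time: 12.08
tool_pos: [0.5023, -0.2702, 0.1484]
tool_rot: [-3.141, -0.0, 1.571]
contact_force: [1.3, -2.7, -9.4]
opening: 0.0117
grip_force: 35.0
```

Emit:
carry_out:
  commands:
    - [[0,0.006,-0.0037],0,0]
    - [[0,0.0063,-0.0033],0,0]
    - [[0,0.0064,-0.003],0,0]
    - [[0,0.0066,-0.0025],0,0]
    - [[0,0.0068,-0.0022],0,0]
    - [[0,0.0068,-0.0017],0,0]
    - [[0,0.0069,-0.0014],0,0]
    - [[0,0.007,-0.0009],0,0]
    - [[0,0.0071,-0.0005],0,0]
    - [[0,0.0071,-0.0002],0,0]
    - [[0,0.007,0.0004],0,0]
    - [[0,0.0071,0.0007],0,0]
    - [[0,0.0069,0.0011],0,0]
    - [[0,0.0069,0.0016],0,0]
    - [[0,0.0068,0.0019],0,0]
    - [[0,0.0067,0.0023],0,0]
    - [[0,0.0065,0.0028],0,0]
    - [[0,0.0064,0.0031],0,0]
    - [[0,0.0061,0.0035],0,0]

```text
time: 14.45
tool_pos: [0.6308, -0.2702, 0.1505]
tool_rot: [3.14, 0.0, 1.571]
contact_force: [1.8, 2.0, 4.8]
opening: 0.0116
grip_force: 35.0
```

Emit:
carry_out:
  commands:
    - [[0,0.005,0.0035],0,0]
    - [[0,0,0],0,0]
    - [[0,0,0],0,0]

```text
time: 14.82
tool_pos: [0.6363, -0.2702, 0.1469]
tool_rot: [3.138, 0.001, 1.571]
contact_force: [5.8, 1.2, 4.0]
opening: 0.0116
grip_force: 35.0
```

Emit:
carry_out:
  commands:
    - [[0,0,0],0,0.5]
    - [[0,0,0],0,0.5]
    - [[0,0,0],0,0.5]
    - [[0,0,0],0,0.5]
    - [[0,0,0],0,0.5]
    - [[0,0,-0.04],0,0.5]
    - [[0,0,-0.05],0,0.5]
    - [[0,0,-0.05],0,0.5]
    - [[0,-0.06,0],0,0.5]
    - [[0,-0.06,0],0,0.5]
    - [[0,-0.06,0],0,0.5]
    - [[0,-0.02,0],0,0.5]
    - [[0,0,0],0,0.5]
    - [[0,0,0],0,0.5]

```text
time: 16.58
tool_pos: [0.4354, -0.2704, 0.2869]
tool_rot: [3.141, 0.0, 1.571]
contact_force: [-0.7, -0.3, -0.0]
opening: 0.0456
grip_force: 0.0
```

Run:
```python
from h import *
T=T_tool(); print(np.round(T[:3,3],4)); p=shot('wrist'); save(p,'w3.png')
for n,q,TT in (('w',p,T),('top',shot('top'),None),('scene',shot('scene'),None)):
  for nm,z in [('edge_grip',.039),('tray_handle',.162),('case',0)]:
   for r in robot.tip_of(q,nm)[:2]: print(n,nm,round(r['p'],2),np.round(r['at']),np.round(topl(q,r['at'],z,TT),4))
```

```text
[ 0.4354 -0.2704  0.2869]
w edge_grip 0.58 [329. 180.] [ 0.4464 -0.2898  0.039 ]
w tray_handle 0.77 [536. 190.] [ 0.6383 -0.2717  0.162 ]
w case 0.75 [342. 161.] [ 0.4659 -0.272   0.    ]
top edge_grip 0.74 [457. 246.] [ 0.4488 -0.2873  0.039 ]
top edge_grip 0.7 [319. 141.] [0.7535 0.0929 0.039 ]
top tray_handle 0.66 [462. 175.] [ 0.6275 -0.2683  0.162 ]
top case 0.8 [445. 240.] [ 0.4671 -0.2662  0.    ]
top case 0.74 [399. 145.] [ 0.7488 -0.1437  0.    ]
scene edge_grip 0.58 [179. 289.] [ 0.4505 -0.2928  0.039 ]
scene tray_handle 0.56 [231. 300.] [ 0.637  -0.2738  0.162 ]
```

View pics/w3.png

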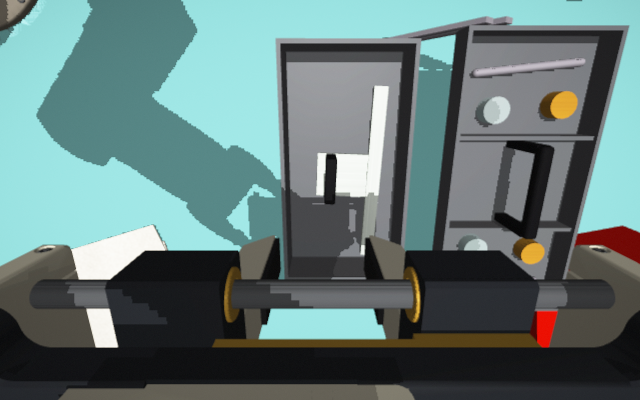

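Run:
```python
from h import *
T=T_tool(); p=shot('wrist'); g=p['pixels'].astype(int).sum(2)
for r in (95,110,130,150,175,195,205,220,240): 
  row=g[r,340:400]; c=np.where(row>(500 if r<190 else 395))[0]+340; print(r,c.min() if len(c) else None,c.max() if len(c) else None, (np.round([topl(p,(c.min()-.0,r),.015,T)[:2],topl(p,(c.max()+1,r),.015,T)[:2]],4).tolist()) if len(c) else '')
print([list(g[r,322:346]) for r in (165,190)])
for u in [(331,154),(330,203),(325,165),(337,165)]: print(np.round(topl(p,u,.057,T),4))
```

```text
95 374 388 [[0.5037, -0.1824], [0.5232, -0.1824]]
110 373 387 [[0.5032, -0.2012], [0.523, -0.2012]]
130 371 385 [[0.5017, -0.227], [0.5219, -0.227]]
150 370 383 [[0.5016, -0.2538], [0.5207, -0.2538]]
175 340 381 [[0.4611, -0.2886], [0.5199, -0.2887]]
195 340 391 [[0.4616, -0.3177], [0.5357, -0.3177]]
205 366 390 [[0.4992, -0.3327], [0.5352, -0.3327]]
220 350 389 [[0.4768, -0.3556], [0.5352, -0.3556]]
240 355 389 [[0.485, -0.3873], [0.5371, -0.3873]]
[[np.int64(742), np.int64(743), np.int64(743), np.int64(588), np.int64(196), np.int64(64), np.int64(95), np.int64(98), np.int64(98), np.int64(97), np.int64(96), np.int64(97), np.int64(96), np.int64(96), np.int64(86), np.int64(310), np.int64(700), np.int64(742), np.int64(743), np.int64(743), np.int64(742), np.int64(742), np.int64(744), np.int64(742)], [np.int64(743), np.int64(742), np.int64(586), np.int64(202), np.int64(67), np.int64(82), np.int64(90), np.int64(90), np.int64(90), np.int64(88), np.int64(89), np.int64(92), np.int64(91), np.int64(82), np.int64(523), np.int64(722), np.int64(742), np.int64(742), np.int64(742), np.int64(742), np.int64(741), np.int64(741), np.int64(740), np.int64(742)]]
[ 0.4471 -0.2529  0.057 ]
[ 0.4463 -0.3165  0.057 ]
[ 0.4397 -0.2667  0.057 ]
[ 0.4547 -0.2667  0.057 ]
```

Emit:
carry_out:
  commands:
    - [[-0.0166,0.0131,0],0,0.5]
    - [[0,0,0.05],0.03,0.5]
    - [[0,0,0.05],0,0.5]
    - [[0,0,0.05],0,0.5]
    - [[0,0,0.05],0,0.5]
    - [[0,0,0.035],0,0.5]
    - [[0,0,0.016],0,0.5]
    - [[0,0,0],0,0.5]
    - [[0,0,0],0,0]
    - [[0,0,0],0,0]
    - [[0,0,0],0,0]
    - [[0,0,0],0,0]
    - [[0,0,0],0,0]
    - [[0,0,0],0,0]
    - [[0,0,0],0,0]
  newtons: 45

```text
time: 19.1
tool_pos: [0.4478, -0.287, 0.0363]
tool_rot: [3.141, 0.0, 1.541]
contact_force: [-1.8, 0.8, 5.3]
opening: 0.0137
grip_force: 45.0
```

Emit:
carry_out:
  commands:
    - [[0,0,-0.015],0,0]
    - [[0,0,-0.03],0,0]
    - [[0,-0.005,-0.04],0,0]
    - [[0,-0.005,-0.04],0,0]
    - [[0,-0.008,-0.035],-0.01,0]
    - [[0.03,-0.009,0],0,0]
    - [[0.05,0,0],0,0]
    - [[0.05,0,0],0,0]
    - [[0.05,0,0],0,0]
    - [[0.05,0,0],0,0]
    - [[0.05,0,0],0,0]
    - [[0.05,0,0],0,0]
    - [[0.05,0,0],0,0]
    - [[0.05,0,0],0,0]
    - [[0.045,0,0],0,0]
    - [[0.02,0,0],0,0]
    - [[0,0,0],0,0]
    - [[0,0,0],0,0]

```text
time: 21.35
tool_pos: [0.4304, 0.2082, 0.196]
tool_rot: [-3.141, 0.0, 1.551]
contact_force: [0.5, 0.4, -2.8]
opening: 0.0133
grip_force: 45.0
```

Run:
```python
from h import *
T=T_tool(); s=robot.observe(); print(np.round(T[:3,3],4),s['tool_rot'],s['opening']); p=shot('wrist'); save(p,'w4.png')
for z in (0.013,):
  for r in robot.tip_of(p,'cup1_mid')[:5]: print(round(r['p'],2),np.round(r['at']),np.round(topl(p,r['at'],z,T),4))
for r in robot.tip_of(p,'edge_grip')[:1]: print(r)
```

```text
[0.4304 0.2082 0.196 ] [-3.14133213e+00  3.49381966e-04  1.55078556e+00] 0.013319724205880838
0.56 [438. 258.] [0.5694 0.1046 0.013 ]
{'at': [324.7, 251.8], 'p': 0.84}
```

View pics/w4.png

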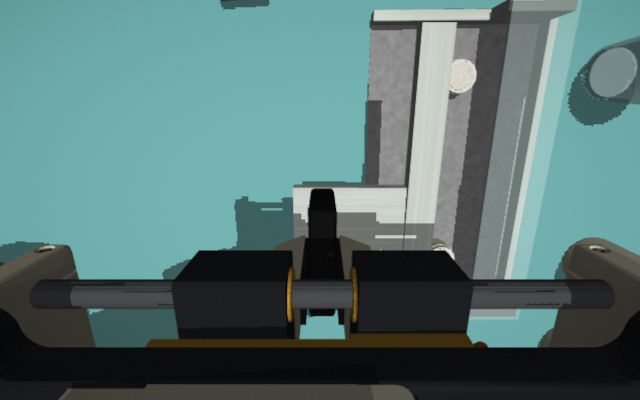

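Run:
```python
from h import *
T=T_tool(); p=shot('wrist'); t=shot('top')
def f(n,z,*us): print(n,[np.round(topl(p,u,z,T)[:2],4).tolist() for u in us])
f('edge front',.175,(457,25),(441,240)); f('cupA',.026,(461,76)); f('guideL end top',.018,(372,17)); f('cover corner far?',.055,(503,8),(508,5),(572,8)); f('rail back',.018,(550,60),(516,300)); f('guideR end',.018,(366,184))
g=t['pixels'][:,:,::-1]; cv2.imwrite('pics/t5.png',cv2.resize(g[160:260,200:360],None,fx=5,fy=5,interpolation=cv2.INTER_CUBIC))
for r in robot.tip_of(t,'cup1_mid')[:5]: print(round(r['p'],2),np.round(r['at']),np.round(topl(t,r['at'],.013),4))
print({n:np.round(proj(t,X)).tolist() for n,X in dict(origin=[.649,.206,0],cupA=[.5665,.3056,.026]).items()})
```

```text
edge front [[0.5047, 0.323], [0.5068, 0.2006]]
cupA [[0.5706, 0.308]]
guideL end top [[0.4831, 0.3634]]
cover corner far? [[0.5888, 0.3594], [0.5927, 0.3616], [0.6474, 0.3582]]
rail back [[0.6608, 0.3216], [0.6694, 0.0463]]
guideR end [[0.4804, 0.1988]]
0.61 [316. 206.] [0.5695 0.1038 0.013 ]
{'origin': [281.0, 180.0], 'cupA': [245.0, 208.0]}
```

View pics/t5.png

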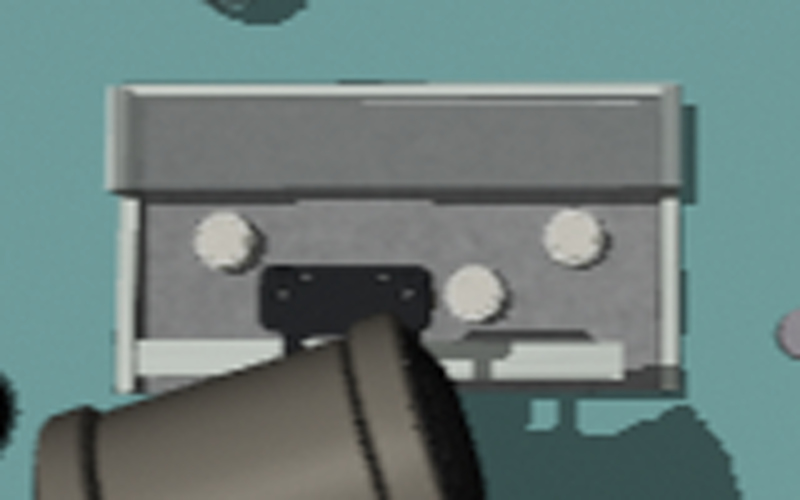

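Run:
```python
from h import *
T=T_tool(); p=shot('wrist'); g=cv2.cvtColor(p['pixels'],cv2.COLOR_RGB2GRAY).astype(int)
P=[]
for r in range(30,210,20):
  row=g[r,400:475]; 
  print(r,list(row[::3]))
```

```text
30 [np.int64(114), np.int64(134), np.int64(135), np.int64(137), np.int64(139), np.int64(135), np.int64(51), np.int64(97), np.int64(204), np.int64(203), np.int64(206), np.int64(206), np.int64(206), np.int64(203), np.int64(202), np.int64(202), np.int64(201), np.int64(202), np.int64(195), np.int64(139), np.int64(137), np.int64(134), np.int64(129), np.int64(125), np.int64(131)]
50 [np.int64(144), np.int64(143), np.int64(142), np.int64(142), np.int64(139), np.int64(82), np.int64(51), np.int64(205), np.int64(203), np.int64(205), np.int64(208), np.int64(205), np.int64(206), np.int64(204), np.int64(204), np.int64(202), np.int64(204), np.int64(200), np.int64(152), np.int64(135), np.int64(135), np.int64(136), np.int64(138), np.int64(135), np.int64(135)]
70 [np.int64(141), np.int64(143), np.int64(142), np.int64(142), np.int64(137), np.int64(52), np.int64(142), np.int64(206), np.int64(205), np.int64(210), np.int64(207), np.int64(208), np.int64(205), np.int64(205), np.int64(201), np.int64(205), np.int64(204), np.int64(207), np.int64(212), np.int64(212), np.int64(219), np.int64(211), np.int64(209)
[... 1586 characters left out ...]
 np.int64(80), np.int64(204), np.int64(206), np.int64(208), np.int64(207), np.int64(206), np.int64(205), np.int64(205), np.int64(207), np.int64(210), np.int64(203), np.int64(140), np.int64(136), np.int64(139), np.int64(134), np.int64(137), np.int64(142), np.int64(140), np.int64(75), np.int64(77), np.int64(73), np.int64(74)]
190 [np.int64(206), np.int64(206), np.int64(112), np.int64(204), np.int64(205), np.int64(206), np.int64(211), np.int64(204), np.int64(207), np.int64(205), np.int64(204), np.int64(211), np.int64(205), np.int64(142), np.int64(144), np.int64(138), np.int64(139), np.int64(147), np.int64(142), np.int64(129), np.int64(73), np.int64(77), np.int64(74), np.int64(74), np.int64(72)]
```

Run:
```python
from h import *
T=T_tool(); p=shot('wrist')
for z in (.170,.175,.18):
  F=np.array([topl(p,u,z,T)[:2] for u in [(456,30),(451.5,70),(447,110),(443,150),(440.5,170),(438,190)]]); B=np.array([topl(p,u,z,T)[:2] for u in [(422.5,30),(417.5,70),(414,110),(410.5,150),(408,170),(406,190)]])
  print(z,np.polyfit(F[:,1],F[:,0],1)[0],np.polyfit(B[:,1],B[:,0],1)[0],F[[0,-1]].round(4).tolist(),B[0].round(4))
print(p['T_tool_cam'][:3,:3].tolist())
```

```text
0.17 0.023357669100707166 0.04182752250524217 [[0.5062, 0.322], [0.504, 0.2326]] [0.4881 0.3224]
0.175 0.023357669100711315 0.04182752250524234 [[0.5043, 0.321], [0.5021, 0.234]] [0.4867 0.3214]
0.18 0.023357669100708935 0.041827522505241625 [[0.5024, 0.3201], [0.5003, 0.2354]] [0.4853 0.3204]
[[-0.00031760758008596014, 0.9573652607798173, 0.28888000376872086], [0.9999984701518261, 0.0008009749070759553, -0.001555034792079097], [-0.0017201219234152687, 0.28887906793533763, -0.9573640505520238]]
```

Emit:
carry_out:
  commands:
    - [[0,0,0.03],-0.007,0]
    - [[0,0,0.04],0,0]
    - [[0,0,0.04],0,0]
    - [[0,0,0.03],0,0]
    - [[0,0,0.015],0,0]
    - [[0,0,0.006],0,0]
    - [[0,0,0],0,0]
    - [[0,0,0],0,0]

```text
time: 22.75
tool_pos: [0.4312, 0.209, 0.0356]
tool_rot: [3.14, -0.001, 1.558]
contact_force: [-0.2, -0.9, -2.5]
opening: 0.0135
grip_force: 45.0
```

Emit:
carry_out:
  commands:
    - [[0,0.005,0.001],0,0]
    - [[0,0.01,0],0,0]
    - [[0,0.01,0],0,0]
    - [[0,0.01,0],0,0]
    - [[0,0.01,0],0,0]
    - [[0,0.01,0],0,0]
    - [[0,0.01,0],0,0]
    - [[0,0.01,0],0,0]
    - [[0,0.01,0],0,0]
    - [[0,0.01,0],0,0]
    - [[0,0.005,0],0,0]
    - [[0,0,0],0,0]
    - [[0,0,0],0,0]

```text
time: 24.38
tool_pos: [0.5305, 0.2075, 0.0338]
tool_rot: [3.142, -0.0, 1.558]
contact_force: [0.2, 0.3, -2.5]
opening: 0.0133
grip_force: 45.0
```

Run:
```python
from h import *
t=shot('top'); s=shot('scene')
a=cv2.resize(t['pixels'][150:260,210:350,::-1],(560,440),interpolation=cv2.INTER_CUBIC); b=cv2.resize(s['pixels'][150:260,270:410,::-1],(560,440),interpolation=cv2.INTER_CUBIC)
c=np.hstack([a,b]); cv2.imwrite('pics/c6.png',cv2.resize(c,(800,314)))
```

```text
(no output)
```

View pics/c6.png

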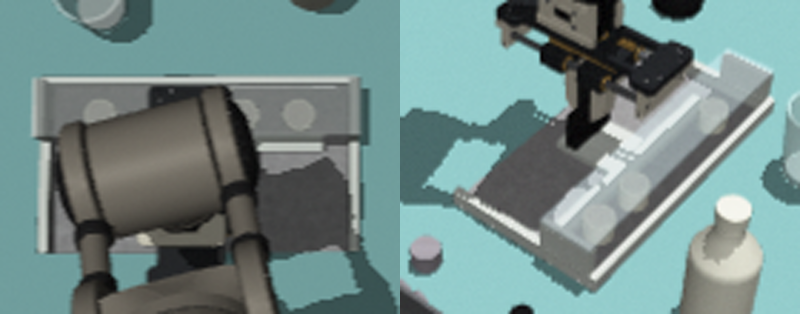

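Emit:
carry_out:
  commands:
    - [[0,0.005,0],0,0]
    - [[0,0.004,0],0,0]
    - [[0,0.003,0],0,0]
    - [[0,0,0],0,0]

```text
time: 24.98
tool_pos: [0.543, 0.2073, 0.0338]
tool_rot: [3.141, -0.0, 1.558]
contact_force: [-0.1, 0.0, -2.6]
opening: 0.0133
grip_force: 45.0
```

Emit:
carry_out:
  commands:
    - [[0,0.002,0],0,0]
    - [[0,0.001,0],0,0]
    - [[0,0,0],0,0]

```text
time: 25.35
tool_pos: [0.5457, 0.2073, 0.0338]
tool_rot: [3.141, -0.0, 1.558]
contact_force: [-0.5, -0.3, -2.0]
opening: 0.0134
grip_force: 45.0
```

Emit:
carry_out:
  commands:
    - [[0,0.002,0],0,0]
    - [[0,0,0],0,0]

```text
time: 25.6
tool_pos: [0.5479, 0.2073, 0.0339]
tool_rot: [3.141, -0.0, 1.558]
contact_force: [-0.3, 0.3, -3.1]
opening: 0.0136
grip_force: 45.0
```

Emit:
carry_out:
  commands:
    - [[0,0.0015,0],0,0]
    - [[0,0,0],0,0]

```text
time: 25.85
tool_pos: [0.5487, 0.2071, 0.0337]
tool_rot: [-3.14, 0.0, 1.558]
contact_force: [-2.4, -0.9, -1.6]
opening: 0.0135
grip_force: 45.0
```

Emit:
carry_out:
  commands:
    - [[0,0.0015,0],0,0]
    - [[0,0,0],0,0]

```text
time: 26.1
tool_pos: [0.5488, 0.2071, 0.0335]
tool_rot: [-3.138, 0.001, 1.558]
contact_force: [-6.9, -1.3, 1.2]
opening: 0.0132
grip_force: 45.0
```

Emit:
carry_out:
  commands:
    - [[0,0.0015,0],0,0]
    - [[0,0,0],0,0]

```text
time: 26.35
tool_pos: [0.549, 0.2072, 0.0333]
tool_rot: [-3.135, 0.001, 1.558]
contact_force: [-10.5, -0.5, 2.8]
opening: 0.0134
grip_force: 45.0
```

Emit:
carry_out:
  commands:
    - [[0,-0.001,0],-0.01,0]
    - [[0,0,0],0,0]
    - [[0,0,0],0.01,0]
    - [[0,0,0],0.01,0]
    - [[0,0,0],0,0]
    - [[0,0,0],-0.01,0]

```text
time: 27.1
tool_pos: [0.5489, 0.2072, 0.0333]
tool_rot: [-3.137, 0.001, 1.558]
contact_force: [-7.3, -0.5, -0.1]
opening: 0.0134
grip_force: 45.0
```

Run:
```python
from h import *
s=shot('scene'); o=robot.observe(); print(o['contact_force'],o['torque'],o['tool_pos'])
for X in [(163,0)]: pass
cv2.imwrite('pics/s7.png',cv2.resize(s['pixels'][155:255,280:410,::-1],(780,600),interpolation=cv2.INTER_CUBIC))
for r in robot.tip_of(s,'cup1_mid')[:5]: print(round(r['p'],2),np.round(r['at']),np.round(topl(s,r['at'],.013),4))
```

```text
[-7.62377159 -0.55630309  0.85836124] [-0.12704322  1.45754524  0.01553375] [0.54895573 0.20720819 0.03329308]
0.59 [344. 232.] [0.6378 0.1051 0.013 ]
0.36 [197. 296.] [ 0.4819 -0.2723  0.013 ]
```

View pics/s7.png

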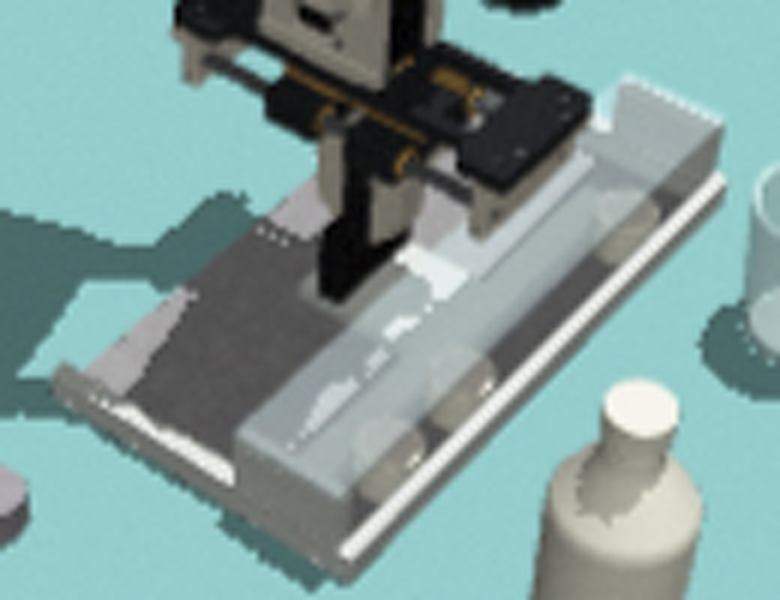

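Emit:
carry_out:
  commands:
    - [[0,-0.015,0],0,0]
    - [[0,-0.02,0],0,0]
    - [[0,-0.03,0],0,0]
    - [[0,-0.03,0],0,0]
    - [[0,-0.025,0],0,0]
    - [[0,0,-0.03],0,0]
    - [[0,0,-0.045],0,0]
    - [[0,0,-0.045],0,0]
    - [[0,0,-0.045],0,0]
    - [[-0.04,0,0],0,0]
    - [[-0.05,0,0],0,0]
    - [[-0.05,0,0],0,0]
    - [[-0.05,0,0],0,0]
    - [[-0.05,0,0],0,0]
    - [[-0.05,0,0],0,0]
    - [[-0.05,0,0],0,0]
    - [[-0.05,0,0],0,0]
    - [[-0.05,0.01,0],0,0]
    - [[-0.04,0.01,0],0,0]
    - [[-0.015,0.005,0],0,0]

```text
time: 29.7
tool_pos: [0.4501, -0.2891, 0.1988]
tool_rot: [3.14, 0.001, 1.555]
contact_force: [0.1, -0.0, -3.1]
opening: 0.0134
grip_force: 45.0
```

Run:
```python
from h import *
t=shot('top'); s=shot('scene'); o=robot.observe(); print(o['contact_force'],o['opening'],o['tool_pos'],o['tool_rot'])
a=cv2.resize(t['pixels'][110:310,170:510,::-1],(800,470),interpolation=cv2.INTER_CUBIC); cv2.imwrite('pics/t8.png',a)
```

```text
[-0.10934789  0.72939377 -2.71234488] 0.013305393232284524 [ 0.45000773 -0.28768294  0.19856295] [3.14105887e+00 3.48978914e-04 1.55632696e+00]
```

View pics/t8.png

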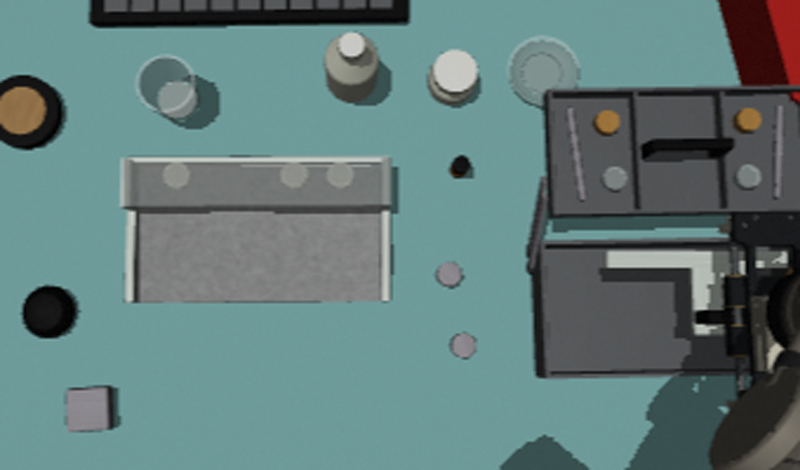

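Emit:
carry_out:
  commands:
    - [[0.01,0,0.03],0,0]
    - [[0,0,0.04],0,0]
    - [[0,0,0.04],0,0]
    - [[0,0,0.03],0,0]
    - [[0,0,0.016],0,0]
    - [[0,0,0.005],0,0]
    - [[0,0,0],0,0]
    - [[0,0,0],0,0]

```text
time: 30.8
tool_pos: [0.4504, -0.2769, 0.0389]
tool_rot: [3.14, 0.001, 1.558]
contact_force: [-0.3, -0.8, -3.1]
opening: 0.0134
grip_force: 45.0
```

Emit:
carry_out:
  commands:
    - [[0,0,0.002],0,0]
    - [[0,0,0.001],0,0]
    - [[0,0,0],0,0]

```text
time: 31.18
tool_pos: [0.4503, -0.2769, 0.0363]
tool_rot: [3.14, 0.001, 1.558]
contact_force: [-2.4, 0.8, 8.8]
opening: 0.0133
grip_force: 45.0
```

Emit:
carry_out:
  commands:
    - [[0,0,0],0,0.5]
    - [[0,0,0],0,0.5]
    - [[0,0,0],0,0.5]
    - [[0,0,0],0,0.5]
    - [[0,0,0],0,0.5]
    - [[0,0,-0.02],0,0.5]
    - [[0,0,-0.04],0,0.5]
    - [[0,0,-0.05],0,0.5]
    - [[0,0,-0.05],0,0.5]
    - [[0,0,-0.04],0.013,0.55]
    - [[0.05,0,0],0,0.55]
    - [[0.05,0,0],0,0.55]
    - [[0.05,0,0],0,0.55]
    - [[0.05,0,0],0,0.55]
    - [[0,0,0],0,0.55]
    - [[0,0,0],0,0.55]

```text
time: 33.17
tool_pos: [0.4552, -0.0769, 0.2349]
tool_rot: [3.141, 0.0, 1.545]
contact_force: [-0.3, 0.3, -0.5]
opening: 0.0505
grip_force: 0.0
```

Run:
```python
from h import *
T=T_tool(); p=shot('wrist'); print(np.round(T[:3,3],4)); save(p,'w9.png')
g=cv2.cvtColor(p['pixels'],cv2.COLOR_RGB2HSV); m=((g[:,:,1]<60)).astype(np.uint8); m[235:]=0
n,l,st,c=cv2.connectedComponentsWithStats(m)
for i in range(1,n):
  if 150<st[i,4]<4000: print(st[i],c[i].round(1),np.round(topl(p,c[i],.013,T)[:2],4))
for r in robot.tip_of(p,'standard1_mid')[:4]: print(round(r['p'],2),np.round(r['at']),np.round(topl(p,r['at'],.011,T),4))
t=shot('top')
for r in robot.tip_of(t,'edge_grip')[:2]: print(round(r['p'],2),np.round(topl(t,r['at'],.039),4))
```

```text
[ 0.4552 -0.0769  0.2349]
[ 564    0   76   41 2652] [601.2  17.5] [0.7627 0.0814]
[354 109  27  27 558] [367.1 121.6] [ 0.5111 -0.0216]
[281 124  26  26 532] [294.  136.4] [ 0.424  -0.0366]
[475 124  24  21 329] [487.3 134.5] [ 0.6549 -0.0403]
0.98 [296. 136.] [ 0.4258 -0.0358  0.011 ]
```

View pics/w9.png

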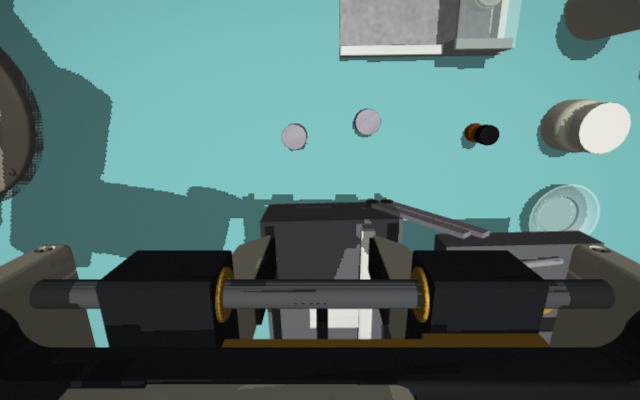

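Emit:
carry_out:
  commands:
    - [[0.0396,-0.0318,0],0,0.55]
    - [[0,0,0.05],0,0.55]
    - [[0,0,0.05],0,0.55]
    - [[0,0,0.05],0,0.55]
    - [[0,0,0.04],0,0.55]
    - [[0,0,0.02],0,0.55]
    - [[0,0,0.006],0,0.55]
    - [[0,0,0],0,0]
    - [[0,0,0],0,0]
    - [[0,0,0],0,0]
    - [[0,0,0],0,0]
    - [[0,0,0],0,0]
    - [[0,0,0],0,0]
  newtons: 30

```text
time: 35.0
tool_pos: [0.4243, -0.0361, 0.0189]
tool_rot: [3.141, -0.0, 1.545]
contact_force: [-0.3, -0.2, -0.4]
opening: 0.0007
grip_force: 0.0
```

Emit:
carry_out:
  commands:
    - [[0,0,-0.05],0,0.55]
    - [[0,0,-0.05],0,0.55]
    - [[-0.04,0.03,-0.05],0,0.55]
    - [[0,0,-0.05],0,0.55]
    - [[0,0,-0.01],0,0.55]
    - [[0,0,0],0,0.55]
    - [[0,0,0],0,0.55]

```text
time: 35.88
tool_pos: [0.4489, -0.0717, 0.2214]
tool_rot: [-3.139, -0.001, 1.545]
contact_force: [-0.5, 0.3, -0.7]
opening: 0.0506
grip_force: 0.0
```

```bash
cat > st.py <<'E'
from h import *
T=T_tool(); p=shot('wrist'); print(np.round(T[:3,3],4), robot.observe()['opening'])
g=cv2.cvtColor(p['pixels'],cv2.COLOR_RGB2HSV); m=((g[:,:,1]<60)).astype(np.uint8); m[235:]=0
n,l,st,c=cv2.connectedComponentsWithStats(m)
for i in range(1,n):
  if 150<st[i,4]<4000: print(st[i],c[i].round(1),np.round(topl(p,c[i],.018,T)[:2],4))
for q,TT in ((p,T),(shot('top'),None),(shot('scene'),None)):
  for r in robot.tip_of(q,'standard1_mid')[:4]: print(round(r['p'],2),np.round(r['at']),np.round(topl(q,r['at'],.011,TT),4))
E
python3 st.py
```

```text
[ 0.4489 -0.0717  0.2214] 0.05035505363274551
[ 579    0   61   43 2361] [610.   19.6] [0.7502 0.0806]
[361 114  28  28 599] [374.6 127. ] [ 0.5102 -0.0212]
[286 129  27  27 568] [299.2 142.1] [ 0.4243 -0.036 ]
[487 131  25  20 355] [499.4 140.9] [ 0.6529 -0.0405]
[ 541  192   73   43 2551] [579.  215.7] [ 0.7624 -0.1338]
0.69 [303. 141.] [ 0.4284 -0.0357  0.011 ]
0.56 [368. 256.] [ 0.425  -0.0417  0.011 ]
0.47 [464. 172.] [ 0.6634 -0.3305  0.011 ]
0.18 [360. 226.] [ 0.5104 -0.0189  0.011 ]
```

Emit:
carry_out:
  commands:
    - [[0.0351,-0.0253,0],0,0.55]
    - [[0,0,0.05],0,0.55]
    - [[0,0,0.05],0,0.55]
    - [[0,0,0.05],0,0.55]
    - [[0,0,0.04],0,0.55]
    - [[0,0,0.015],0,0.55]
    - [[0,0,0.006],0,0.55]
    - [[0,0,0],0,0.55]

```text
time: 37.17
tool_pos: [0.4256, -0.0364, 0.0121]
tool_rot: [3.142, -0.0, 1.545]
contact_force: [-0.6, -0.6, 0.3]
opening: 0.0502
grip_force: 0.0
```

Emit:
carry_out:
  commands:
    - [[0,0,0.003],0,0.55]
    - [[0,0,0.003],0,0.55]
    - [[0,0,0],0,0.55]

```text
time: 37.55
tool_pos: [0.4255, -0.0364, 0.0061]
tool_rot: [3.141, -0.0, 1.545]
contact_force: [-0.5, 0.1, 0.5]
opening: 0.0503
grip_force: 0.0
```

Below the nominal tip length without touching the bench, so the tips are indeed shorter than stated. Closing here.

Emit:
carry_out:
  commands:
    - [[0,0,0.001],0,0]
    - [[0,0,0],0,0]
    - [[0,0,0],0,0]
    - [[0,0,0],0,0]
    - [[0,0,0],0,0]
    - [[0,0,0],0,0]
  newtons: 35

```text
time: 38.3
tool_pos: [0.4254, -0.0364, 0.005]
tool_rot: [-3.141, -0.0, 1.545]
contact_force: [-0.8, -0.6, 0.7]
opening: 0.0289
grip_force: 35.0
```

Emit:
carry_out:
  commands:
    - [[0,0,-0.02],0,0]
    - [[0,0,-0.04],0,0]
    - [[0,0,-0.05],0,0]
    - [[0,0,-0.02],0,0]
    - [[-0.035,0,0],0,0]
    - [[-0.05,0.005,0],0,0]
    - [[-0.04,0.0053,0],0,0]
    - [[-0.0184,0,0],0,0]
    - [[0,0,0.03],0,0]
    - [[0,0,0.04],0,0]
    - [[0,0,0.03],0,0]
    - [[0,0,0.012],0,0]
    - [[0,0,0],0,0]
    - [[0,0,0],0,0]

```text
time: 40.05
tool_pos: [0.4328, -0.1803, 0.024]
tool_rot: [3.14, 0.001, 1.545]
contact_force: [0.2, 0.6, -1.3]
opening: 0.0288
grip_force: 35.0
```

Emit:
carry_out:
  commands:
    - [[0,0,0.004],0,0]
    - [[0,0,0.002],0,0]
    - [[0,0,0],0,0]

```text
time: 40.42
tool_pos: [0.4321, -0.18, 0.017]
tool_rot: [3.141, -0.0, 1.545]
contact_force: [0.5, -0.1, -1.0]
opening: 0.0288
grip_force: 35.0
```

Emit:
carry_out:
  commands:
    - [[0,0,0.003],0,0]
    - [[0,0,0.001],0,0]
    - [[0,0,0],0,0]

```text
time: 40.8
tool_pos: [0.432, -0.18, 0.0129]
tool_rot: [-3.141, -0.0, 1.545]
contact_force: [0.5, -0.7, -1.2]
opening: 0.0291
grip_force: 35.0
```

Emit:
carry_out:
  commands:
    - [[0,0,0.002],0,0]
    - [[0,0,0.001],0,0]
    - [[0,0,0],0,0]

```text
time: 41.18
tool_pos: [0.432, -0.18, 0.01]
tool_rot: [-3.142, -0.0, 1.545]
contact_force: [-0.8, 0.1, 0.6]
opening: 0.0288
grip_force: 35.0
```

Emit:
carry_out:
  commands:
    - [[0,0,0],0,0.45]
    - [[0,0,0],0,0.45]
    - [[0,0,0],0,0.45]
    - [[0,0,-0.03],0,0.45]
    - [[0,0,-0.05],0,0.45]
    - [[0,0,-0.05],0,0.55]
    - [[0,0,-0.05],0,0.55]
    - [[0.05,0,-0.03],0,0.55]
    - [[0.05,0.02,0],0,0.55]
    - [[0,0,0],0,0.55]
    - [[0,0,0],0,0.55]

```text
time: 42.55
tool_pos: [0.4544, -0.0807, 0.2197]
tool_rot: [-3.141, 0.0, 1.546]
contact_force: [-1.5, -0.4, 0.0]
opening: 0.0507
grip_force: 0.0
```

```bash
python3 st.py
```

```text
[ 0.4544 -0.0807  0.2197] 0.05024481728958764
[ 576    0   64   34 1889] [607.9  14.7] [0.752 0.076]
[   0   69   25  119 2069] [  9.6 131.1] [ 0.1048 -0.0243]
[356 105  28  29 608] [369.9 118.9] [ 0.5104 -0.0213]
[483 123  25  20 370] [495.6 132.3] [ 0.6526 -0.0396]
[ 538  185   74   50 3044] [575.6 212. ] [ 0.7624 -0.1377]
0.84 [308. 248.] [ 0.4352 -0.1805  0.011 ]
0.53 [214. 261.] [ 0.433  -0.1783  0.011 ]
0.25 [352. 294.] [ 0.7637 -0.0383  0.011 ]
```

Emit:
carry_out:
  commands:
    - [[0.0304,0.0271,0],0,0.55]
    - [[0.0304,0.027,0.02],0,0.55]
    - [[0,0,0.05],0,0.55]
    - [[0,0,0.05],0,0.55]
    - [[0,0,0.05],0,0.55]
    - [[0,0,0.03],0,0.55]
    - [[0,0,0.0147],0,0.55]
    - [[0,0,0],0,0.55]
    - [[0,0,0],0,0]
    - [[0,0,0],0,0]
    - [[0,0,0],0,0]
    - [[0,0,0],0,0]
    - [[0,0,0],0,0]
    - [[0,0,0],0,0]

```text
time: 44.6
tool_pos: [0.5109, -0.0213, 0.0063]
tool_rot: [3.14, 0.0, 1.545]
contact_force: [-0.8, -0.0, 6.8]
opening: 0.0284
grip_force: 35.0
```

Emit:
carry_out:
  commands:
    - [[0,0,-0.02],0,0]
    - [[0,0,-0.04],0,0]
    - [[0,0,-0.05],0,0]
    - [[0,-0.035,-0.02],0,0]
    - [[0,-0.035,0],0,0]
    - [[-0.041,0,0],0,0]
    - [[-0.05,0,0],0,0]
    - [[-0.05,0,0],0,0]
    - [[-0.05,0,0],0,0]
    - [[-0.05,0,0],0,0]
    - [[-0.05,0,0],0,0]
    - [[-0.05,0,0],0,0]
    - [[0,0,0.03],0,0]
    - [[0,0,0.04],0,0]
    - [[0,0,0.03],0,0]
    - [[0,0,0.012],0,0]
    - [[0,0,0.004],0,0]
    - [[0,0,0.004],0,0]
    - [[0,0,0],0,0]

```text
time: 46.98
tool_pos: [0.4318, -0.3606, 0.016]
tool_rot: [3.141, 0.001, 1.545]
contact_force: [0.3, 0.3, -0.3]
opening: 0.0286
grip_force: 35.0
```

Emit:
carry_out:
  commands:
    - [[0,0,0.003],0,0]
    - [[0,0,0.001],0,0]
    - [[0,0,0],0,0]

```text
time: 47.35
tool_pos: [0.4315, -0.3603, 0.0114]
tool_rot: [3.141, 0.0, 1.545]
contact_force: [0.5, 0.2, -1.6]
opening: 0.0285
grip_force: 35.0
```

Emit:
carry_out:
  commands:
    - [[0,0,0.001],0,0]
    - [[0,0,0],0,0.45]
    - [[0,0,0],0,0.45]
    - [[0,0,0],0,0.45]
    - [[0,0,0],0,0.45]
    - [[0,0,-0.02],0,0.45]
    - [[0,0,-0.05],0,0.45]
    - [[0,0,-0.05],0,0.45]
    - [[0,0,-0.05],0,0.5]
    - [[0,0,-0.05],0,0.5]
    - [[0.05,0,0],0,0.5]
    - [[0.03,0,0],0,0.5]
    - [[0,0,0],0,0.5]
    - [[0,0,0],0,0.5]

```text
time: 49.1
tool_pos: [0.4337, -0.2809, 0.2304]
tool_rot: [3.141, 0.001, 1.545]
contact_force: [0.6, -0.4, -0.8]
opening: 0.0462
grip_force: 0.0
```

Run:
```python
from h import *
T=T_tool(); p=shot('wrist');t=shot('top');s=shot('scene')
for n,q,TT in (('w',p,T),('top',t,None),('scene',s,None)):
  for nm,z in [('edge_grip',.039),('standard1_mid',.016),('tray_handle',.162),('cup1_mid',.013)]:
   for r in robot.tip_of(q,nm)[:3]:
    if r['p']>.3: print(n,nm,round(r['p'],2),np.round(r['at']),np.round(topl(q,r['at'],z,TT),4))
a=cv2.resize(t['pixels'][120:290,210:530,::-1],(640,340),interpolation=cv2.INTER_CUBIC)
c=np.vstack([a,p['pixels'][:260,:,::-1]]); cv2.imwrite('pics/c10.png',c)
```

```text
w edge_grip 0.92 [337. 172.] [ 0.4519 -0.2793  0.039 ]
w standard1_mid 0.95 [319.  82.] [ 0.4344 -0.1806  0.016 ]
w tray_handle 0.96 [590. 192.] [ 0.639  -0.2735  0.162 ]
top edge_grip 0.82 [455. 244.] [ 0.4522 -0.2805  0.039 ]
top edge_grip 0.69 [367. 182.] [ 0.6339 -0.0407  0.039 ]
top standard1_mid 0.55 [417. 252.] [ 0.4343 -0.1789  0.016 ]
top tray_handle 0.96 [463. 174.] [ 0.6303 -0.2715  0.162 ]
top tray_handle 0.45 [244. 148.] [0.706  0.2861 0.162 ]
top cup1_mid 0.64 [244. 148.] [0.7444 0.3131 0.013 ]
scene edge_grip 0.88 [186. 285.] [ 0.4527 -0.2762  0.039 ]
scene standard1_mid 0.64 [216. 260.] [ 0.4361 -0.1757  0.016 ]
scene tray_handle 0.81 [232. 298.] [ 0.6361 -0.2709  0.162 ]
scene cup1_mid 0.42 [343. 234.] [0.6386 0.0984 0.013 ]
```

View pics/c10.png

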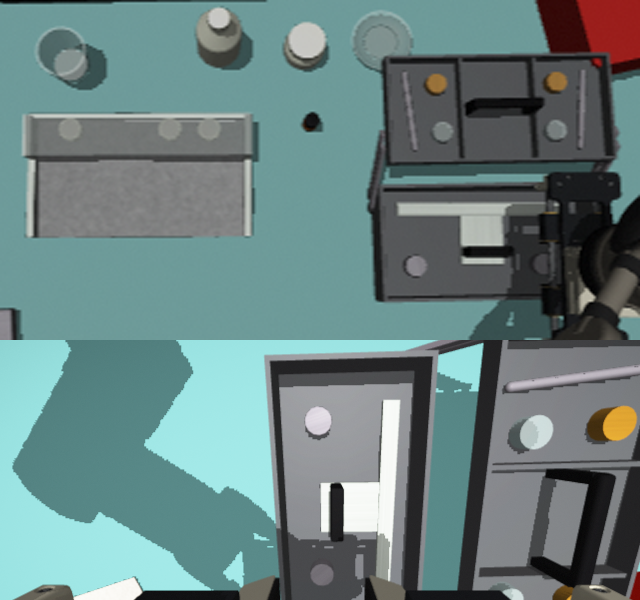

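Emit:
carry_out:
  commands:
    - [[0,0,0],-0.025,0.5]
    - [[0.0107,0.04,0],0,0.5]
    - [[0,0.05,0],0,0.5]
    - [[0,0.06,0],0,0.5]
    - [[0,0.04,0],0,0.5]
    - [[0,0.0125,0],0,0.5]
    - [[0,0,0],0,0.5]
    - [[0,0,0.03],0,0.5]
    - [[0,0,0.03],0,0.5]
    - [[0,0,0.018],0,0.5]
    - [[0,0,0.0055],0,0.5]
    - [[0,0,0],0,0]
    - [[0,0,0],0,0]
    - [[0,0,0],0,0]
    - [[0,0,0],0,0]
    - [[0,0,0],0,0]
    - [[0,0,0],0,0]

```text
time: 51.98
tool_pos: [0.6369, -0.2699, 0.1474]
tool_rot: [3.139, 0.001, 1.57]
contact_force: [3.7, -0.1, 2.7]
opening: 0.0117
grip_force: 35.0
```

Gripped. Reversing the arc.

Emit:
carry_out:
  commands:
    - [[0,-0.006,-0.0038],0,0]
    - [[0,-0.0061,-0.0035],0,0]
    - [[0,-0.0064,-0.0031],0,0]
    - [[0,-0.0065,-0.0028],0,0]
    - [[0,-0.0067,-0.0023],0,0]
    - [[0,-0.0068,-0.0019],0,0]
    - [[0,-0.0069,-0.0016],0,0]
    - [[0,-0.0069,-0.0011],0,0]
    - [[0,-0.0071,-0.0007],0,0]
    - [[0,-0.007,-0.0004],0,0]
    - [[0,-0.0071,0.0002],0,0]
    - [[0,-0.0071,0.0005],0,0]
    - [[0,-0.007,0.0009],0,0]
    - [[0,-0.0069,0.0014],0,0]
    - [[0,-0.0068,0.0017],0,0]
    - [[0,-0.0068,0.0022],0,0]
    - [[0,-0.0066,0.0025],0,0]
    - [[0,-0.0064,0.003],0,0]
  newtons: 45

```text
time: 54.22
tool_pos: [0.5135, -0.2699, 0.1558]
tool_rot: [-3.14, 0.0, 1.57]
contact_force: [-2.1, -0.9, 4.8]
opening: 0.0117
grip_force: 45.0
```

Emit:
carry_out:
  commands:
    - [[0,-0.0063,0.0033],0,0]
    - [[0,-0.006,0.0037],0,0]
    - [[0,-0.0058,0.004],0,0]
    - [[0,-0.0056,0.0043],0,0]
    - [[0,-0.0053,0.0047],0,0]
    - [[0,-0.005,0.005],0,0]
    - [[0,-0.0047,0.0053],0,0]
    - [[0,-0.0044,0.0055],0,0]
    - [[0,-0.0041,0.0058],0,0]
    - [[0,0,0],0,0]

```text
time: 55.48
tool_pos: [0.4664, -0.2698, 0.1127]
tool_rot: [-3.139, -0.001, 1.57]
contact_force: [-4.6, -4.0, -0.5]
opening: 0.0116
grip_force: 45.0
```

Emit:
carry_out:
  commands:
    - [[0,-0.0018,0.003],0,0]
    - [[0,0,0],0,0]
    - [[0,0,0],0,0]

```text
time: 55.85
tool_pos: [0.4647, -0.2698, 0.1099]
tool_rot: [-3.139, -0.001, 1.57]
contact_force: [-4.9, -4.9, -1.7]
opening: 0.0113
grip_force: 45.0
```

Emit:
carry_out:
  commands:
    - [[0,-0.001,0.002],0,0]
    - [[0,0,0],0,0]
    - [[0,0,0],0,0]

```text
time: 56.22
tool_pos: [0.4643, -0.2699, 0.109]
tool_rot: [-3.141, 0.0, 1.57]
contact_force: [-5.7, -2.7, 6.2]
opening: 0.0113
grip_force: 45.0
```

Emit:
carry_out:
  commands:
    - [[0,0,0.002],0,0]
    - [[0,0,0],0,0]
    - [[0,0,0],0,0]

```text
time: 56.6
tool_pos: [0.4644, -0.2699, 0.1087]
tool_rot: [-3.142, 0.001, 1.57]
contact_force: [-9.5, -0.4, 20.3]
opening: 0.0116
grip_force: 45.0
```

Tray is down on its stop. Release, retreat, and check.

Emit:
carry_out:
  commands:
    - [[0,0,-0.002],0,0]
    - [[0,0,0],0,0.5]
    - [[0,0,0],0,0.5]
    - [[0,0,0],0,0.5]
    - [[0,0,0],0,0.5]
    - [[0,0,0],0,0.5]
    - [[0,0,-0.03],0,0.5]
    - [[0,0,-0.05],0,0.5]
    - [[0,0,-0.05],0,0.5]
    - [[0,0,-0.045],0,0.5]
    - [[0,-0.04,0],0,0.5]
    - [[0,-0.03,0],0,0.5]
    - [[0,0,0],0,0.5]
    - [[0,0,0],0,0.5]

```text
time: 58.35
tool_pos: [0.3954, -0.2697, 0.2841]
tool_rot: [3.141, 0.0, 1.57]
contact_force: [0.4, -0.2, 0.2]
opening: 0.0456
grip_force: 0.0
```

Run:
```python
from h import *
T=T_tool(); p=shot('wrist');t=shot('top');s=shot('scene'); print(T[:3,3].round(4))
for n,q,TT in (('w',p,T),('top',t,None),('scene',s,None)):
  for nm,z in [('tray_handle',.124),('cup1_mid',.013),('standard1_mid',.011)]:
   for r in robot.tip_of(q,nm)[:3]:
    if r['p']>.3: print(n,nm,round(r['p'],2),np.round(r['at']),np.round(topl(q,r['at'],z,TT),4))
a=cv2.imread('pics/top0.png').astype(int); b=t['pixels'][:,:,::-1].astype(int); d=np.abs(a-b).sum(2)
c8=cv2.imread('pics/c10.png')[:340].astype(int); now=cv2.resize(t['pixels'][120:290,210:530,::-1],(640,340),interpolation=cv2.INTER_CUBIC).astype(int)
print('lane diff vs last look',np.abs(c8-now).sum(2)[100:250,15:260].max(), 'bystander',np.abs(c8-now).sum(2)[0:140,15:340].max())
# case region diff vs start (left half, away from arm)
print('case diff',[int((d[210:272,x:x+20]>90).sum()) for x in range(390,510,20)])
print('bystander diff vs start',(d[110:175,170:390]>90).sum())
s0=cv2.imread('pics/scene0.png').astype(int); ds=np.abs(s0-s['pixels'][:,:,::-1]).sum(2); print('scene case rightside',(ds[240:350,200:262]>90).sum())
```

```text
[ 0.3954 -0.2697  0.2841]
w tray_handle 0.91 [389. 184.] [ 0.4668 -0.2735  0.124 ]
top tray_handle 0.98 [462. 243.] [ 0.4548 -0.2725  0.124 ]
top cup1_mid 0.72 [463. 244.] [ 0.4528 -0.3143  0.013 ]
scene tray_handle 0.75 [181. 266.] [ 0.4686 -0.2747  0.124 ]
scene standard1_mid 0.38 [179. 266.] [ 0.3749 -0.2451  0.011 ]
lane diff vs last look 25 bystander 25
case diff [0, 0, 0, 53, 456, 771]
bystander diff vs start 0
scene case rightside 4
```

```bash
python3 -c "
from cell import robot
print(robot.hand_in())"
```

```text
the job is handed in; nothing more can be done
None
```

The job is handed in: three cups stand in a row against the stop rail, the straightedge and both steel standards are in the compartment, and the tray is closed. The last camera check showed the bystanders beyond the lane unmoved, but I got no verdict back from the hand-in.

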